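# Scoop the spare umbrella knobs out of the hallway bin

### The arm

A 6-joint arm with a two-finger parallel gripper is mounted at the origin on the work surface. World frame = base frame: x ahead of the robot, y to its left, z up, the work surface at z = 0. Lengths are in m, angles in rad, forces in N, time in s.
With the tool pointing down it reaches from about 0.3 to 0.85 m from the base axis. Payload 4.2 kg.
Tool frame: the origin (TCP) lies on the centre line of the jaws, within the pads' length; the fingertips stand 14 mm ahead of it and the grasp point (between the pads) lies 5 mm behind it; z points along the fingers, x is the direction in which the jaws open and shut, and the axes are right-handed (so a half turn about z gives the same grasp; the last joint's range is limited). The gripper opens to 91 mm and grips with 3 to 60 N. Pads are 32 mm wide; open, the fingers measure 118 mm over their backs; the gripper's body (76 mm by 178 mm) begins 60 mm behind the grasp point.
Start: joints at [1.316, 0.32, 1.565, -0, 1.257, -0.02], TCP at [0.134, 0.559, 0.228] pointing down, gripper open.
Joint ranges: [-3.11, 3.11], [-0.84, 2.01], [0.21, 2.61], [-1.34, 4.49], [0.05, 2.63], [-2.56, 2.56]. Speed limits (rad/s): [2.57, 2.57, 3.14, 3.14, 3.14, 3.14].

### API

Orientations are given as a unit quaternion [x, y, z, w].
In Python, from station import readout, get_image, order gives the robot as it stands.
- The arm moves only by the tool send_rows, never from a script. Its argument "rows" is a list of rows, each a list of 6 numbers: the shift along the tool's x, y, z normalised to -1 to 1, where 1 is 0.03 m, then the turn, a rotation vector about the tool's x, y, z normalised to -1 to 1, where 1 is 0.1 rad. A call has 1 to 10 rows; each row shifts and turns the pose as measured when the row begins, along the tool's axes as they then stand; what a row does not reach is not made up. A row lasts 1/12 s, in which the tool goes at most 41.7 mm and 7.16 degrees, less where a joint would pass 70% of its speed; a pose out of reach is approached as far as the arm can. A call with a number of a shift or a turn outside -1 to 1 is refused whole. A call with a gripper value outside its range is refused whole. "claw" is the opening in per cent of the stroke, from 0 (shut) to 100 (fully open), set as the call begins (left out, the last holds). The fingers move at their own pace and stop on an object; the grip force is fixed at half the most. Time passes only in rows, so rows that do not move let the fingers close. It gives the time, the measured TCP pose, the force and the opening at its end, in the units of the state.
- readout.state(): the state, without advancing time (a new reading comes with each control period).
- get_image(name): name is "scene" or "top" or "wrist"; returns a dict with "pixels" (400x640x3 uint8, blue, green, red), "mtx" (3x3 intrinsics, pixels), "R" (3x3) and "t" (3): a world point X has camera coordinates R X + t; the wrist camera has in their place "hand_eye" (4x4, takes a point from camera to tool coordinates, whose origin is the TCP and whose axes are the tool frame's). Camera axes: x right, y down, z forward; pixel columns grow to the right and rows downward; lengths in m; the calibration is good to about 2 mm. A picture is of the moment at which its call begins: read the wrist's pose just before it. There is no depth.
- order.job_done(): hands the job in, once; it reports no verdict.
The state is a dict: "time": time; "joints": joint angles; "joint_vel": joint speeds; "joint_efforts": joint torques, N m; "position": TCP position; "tool_rot": TCP orientation; "ft_force": force on the tool from outside, world axes, zero at the start; "moment": the same for the moment, N m; "opening": finger opening in m.
Only numpy, scipy, OpenCV 4.12 (cv2) and the standard library are available. Lean on these libraries where they do the work, as an engineer would, in place of code of your own. Each camera call takes 0.05 s, during which the arm holds its last target. There are 200 camera calls.

### The job

Two round wooden knobs lie in one far corner of the grey hallway bin. Take the scoop by its handle, run it along the bin floor into that corner so that the walls hold the knobs while they ride up into the scoop, and do not touch the knobs with the gripper. Then stand the scoop, with both knobs in it, back upright on the cork mat it came from and let go.

Things in the scene. Friction and masses are not known exactly. Their poses are not given: they have to be found in the camera images.
- scoop: aluminium scoop, 0.2 kg, on its fixed cork mat (160x160x3 mm). Origin: centre of underside; x to open mouth, z up. 100 (x) x 100 mm, floor 2, walls 30-34 high, 3 thick; lip at x +50, under 2 mm thick, ramps to 5 mm ridge at x +43 that keeps knobs in. Upright dark wood handle 20 (x) x 24 mm at x -38, top 114 mm up; grip 80 to 105 mm up, above the bin rim.
- bin: grey open bin, fixed. Origin: centre of underside; x away from the robot (within 18 deg), z up. Floor 225 (x) x 220 mm, its top 4 mm above the origin. Walls 4 mm thick lean out 8 deg from the floor edges; rim 57 mm up, about 255 x 250 mm outside. Knobs lie in one far (+x) corner, left or right at random; a loose upright steel sleeve, 24 mm wide, 32 high, in the other.
- knob_a: light wooden ball knob, 30 mm across, 16 g, 29 mm high between two small flats; lacquered, slippery (friction about 0.3); stands on a flat on the bin floor and rolls when pushed; rolls out of the scoop if carried jerkily. Origin: its centre. Lies 28 to 45 mm from the far edge of the bin floor.
- knob_b: light wooden ball knob, 30 mm across, 16 g, 29 mm high between two small flats; lacquered, slippery (friction about 0.3); stands on a flat on the bin floor and rolls when pushed; rolls out of the scoop if carried jerkily. Origin: its centre. Lies 37 to 40 mm to +y of knob_a in the bin's frame and within 12 mm of it in x, so the pair's centres are 36 to 43 and 73 to 82 mm from the floor's side edge.
Things that resemble listed ones, but are neither listed nor needed, are in the scene too. Several things have the shape of the scoop; the one meant has the colours described above.

How it is judged:
On the way:
1. both knobs are in the scoop while it stands on the bin floor in the far corner (x of knob_a in the frame of scoop between -0.034 and 0.04 m and y of knob_a in the frame of scoop between -0.042 and 0.042 m and z of knob_a in the frame of scoop between 0.01 and 0.055 m and x of knob_b in the frame of scoop between -0.034 and 0.04 m and y of knob_b in the frame of scoop between -0.042 and 0.042 m and z of knob_b in the frame of scoop between 0.01 and 0.055 m and x of scoop in the frame of bin between 0.02 and 0.1 m and z of scoop in the frame of bin below 0.025 m and (y of scoop in the frame of bin above 0.03 m or y of scoop in the frame of bin below -0.03 m)), for 0.1 s.
At the end, for the whole second after the job is handed in: Both knobs lie at rest in the scoop, and the scoop stands released and upright (within 6 degrees) on its cork mat, within 60 mm of where it stood at the start (x of knob_a in the frame of scoop between -0.034 and 0.04 m and y of knob_a in the frame of scoop between -0.042 and 0.042 m and z of knob_a in the frame of scoop between 0.01 and 0.055 m and x of knob_b in the frame of scoop between -0.034 and 0.04 m and y of knob_b in the frame of scoop between -0.042 and 0.042 m and z of knob_b in the frame of scoop between 0.01 and 0.055 m and distance of scoop from where it was at the start of the episode below 0.06 m and height (world z) of scoop below 0.008 m and angle between scoop's own z axis and vertical below 0.1 rad and linear speed of scoop below 0.02 m/s and linear speed of each of knob_a, knob_b below 0.05 m/s); the robot touches nothing.
It fails at once if the gripper touches a knob (contact force between any of the fingers, the arm and knob_a above 0.3 N or contact force between any of the fingers, the arm and knob_b above 0.3 N).
It also fails if it takes over 54 s, if anything falls off the work surface, if the arm or the gripper's body presses on something with over 40 N, if the wrist force passes 120 N, or if a joint passes its speed limit or range.

## Working session

There is one attempt and no reset: what is moved stays moved. The work goes in short steps, Python scripts to look and compute and a tool call to move; the robot and the scene stay as the last step left them, time stands still between calls to the robot, and variables do not carry over. Pictures are saved under pics/ and viewed, about 8 in all and at most 12, crops included, and the job is handed in when it is done.

Besides the shell and the picture viewer there is one more tool, called after "Call:" as name(argument=value, ...), one argument or row to a line, values as JSON. send_rows: Moves the arm, as the interface text tells. Scaled input: -1 to 1 covers 0.03 m each way for a shift and 0.1 rad each way for a turn. Its arguments: {"type":"object","properties":{"rows":{"type":"array","items":{"type":"array","items":{"type":"number"}}},"claw":{"type":"number"}},"required":["rows"]}

```bash
mkdir -p pics; ls; cat > h.py <<'E'
import numpy as np,cv2
from scipy.spatial.transform import Rotation as Ro
from station import readout,get_image,order
def cam(n):
    s=readout.state(); d=get_image(n)
    K=np.array(d["mtx"])
    if n=="wrist":
        T=np.eye(4);T[:3,:3]=Ro.from_quat(s["tool_rot"]).as_matrix();T[:3,3]=s["position"]
        M=np.linalg.inv(T@np.array(d["hand_eye"]));R,t=M[:3,:3],M[:3,3]
    else: R,t=np.array(d["R"]),np.array(d["t"])
    return d["pixels"].copy(),K,R,t
def ray(u,v,z,K,R,t):
    p=cv2.undistortPoints(np.array([[[u,v]]],float),K,None).ravel()
    d=R.T@np.array([p[0],p[1],1]);c=-R.T@t
    return c+d*(z-c[2])/d[2]
def proj(X,K,R,t):
    return cv2.projectPoints(np.atleast_2d(np.array(X,float)),cv2.Rodrigues(R)[0],t,K,None)[0].reshape(-1,2)
E
python3 - <<'E'
from h import *
import pickle
o={}
for n in("scene","top","wrist"):
    o[n]=cam(n); cv2.imwrite(f"pics/{n}0.png",o[n][0]); print(n,-o[n][2].T@o[n][3])
pickle.dump(o,open("o0.pkl","wb"))
s=readout.state();print({k:np.round(v,3) for k,v in s.items()})
E
```

```text
pics
scene [0.93160073 0.63583886 0.62078299]
top [ 0.27158948 -0.08469796  1.12956555]
wrist [0.06906396 0.57448066 0.38385461]
{'time': np.float64(0.15), 'joints': array([ 1.316,  0.32 ,  1.565, -0.   ,  1.257, -0.02 ]), 'joint_vel': array([-0.001, -0.   , -0.003, -0.001, -0.001, -0.001]), 'joint_efforts': array([ 1.0000e-03, -4.1277e+01, -2.3215e+01,  7.3000e-02,  4.3000e-02,
       -0.0000e+00]), 'position': array([0.134, 0.559, 0.227]), 'tool_rot': array([ 0.785,  0.619, -0.001,  0.   ]), 'ft_force': array([-0.32 ,  0.765, -0.267]), 'moment': array([ 0.008, -0.027,  0.017]), 'opening': np.float64(0.091)}
```

View pics/top0.png

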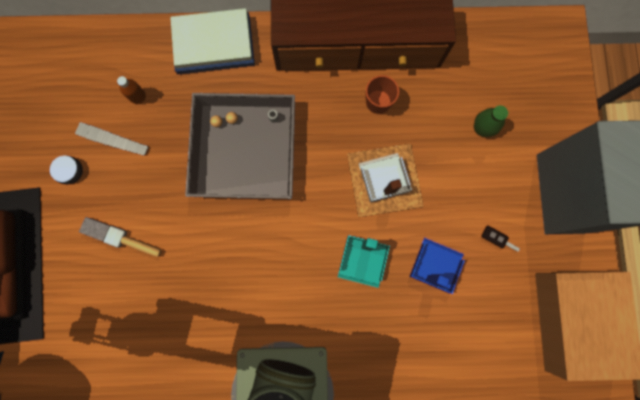

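View pics/scene0.png

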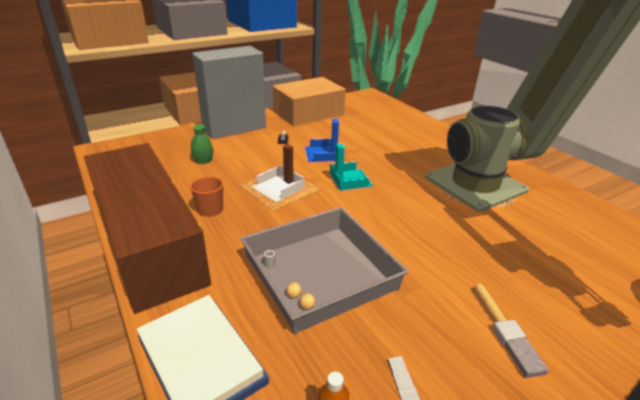

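```bash
python3 - <<'E'
from h import *
import pickle
o=pickle.load(open("o0.pkl","rb"))
a=cv2.resize(o["top"][0][135:225,335:435],None,fx=4,fy=4,interpolation=cv2.INTER_CUBIC)
b=cv2.resize(o["scene"][0][135:225,230:330],None,fx=4,fy=4,interpolation=cv2.INTER_CUBIC)
c=cv2.resize(o["top"][0][85:205,180:305],None,fx=3,fy=3,interpolation=cv2.INTER_CUBIC)
im=np.zeros((600,800,3),np.uint8); im[:360,:400]=a; im[:360,400:]=b
im2=o["wrist"][0]
im[360:]=cv2.copyMakeBorder(cv2.resize(im2,(384,240)),0,0,0,416,cv2.BORDER_CONSTANT)
im[360:600,400:]=cv2.resize(c,(400,384))[:240]
cv2.imwrite("pics/c1.png",im)
# knobs & cork masks
img,K,R,t=o["top"]
hsv=cv2.cvtColor(img,cv2.COLOR_BGR2HSV)
roi=np.zeros(img.shape[:2],np.uint8);roi[100:195,195:290]=255
m=cv2.inRange(hsv,(10,90,120),(30,255,255))&roi
n,l,st,ce=cv2.connectedComponentsWithStats(m)
for i in range(1,n):
  if st[i,4]>10: print(st[i],ce[i],ray(*ce[i],.0185,K,R,t))
print("rim",[ray(u,v,.057,K,R,t).round(3) for u,v in((192,94),(295,95),(293,199),(187,198))])
E
```

```text
[225 111  11  12  97] [230.2371134  116.83505155] [0.65091603 0.12104763 0.0185    ]
[210 115  11  12 100] [214.68 120.41] [0.64250342 0.1593071  0.0185    ]
rim [array([0.697, 0.206, 0.057]), array([ 0.689, -0.041,  0.057]), array([ 0.437, -0.033,  0.057]), array([0.444, 0.212, 0.057])]
```

View pics/c1.png

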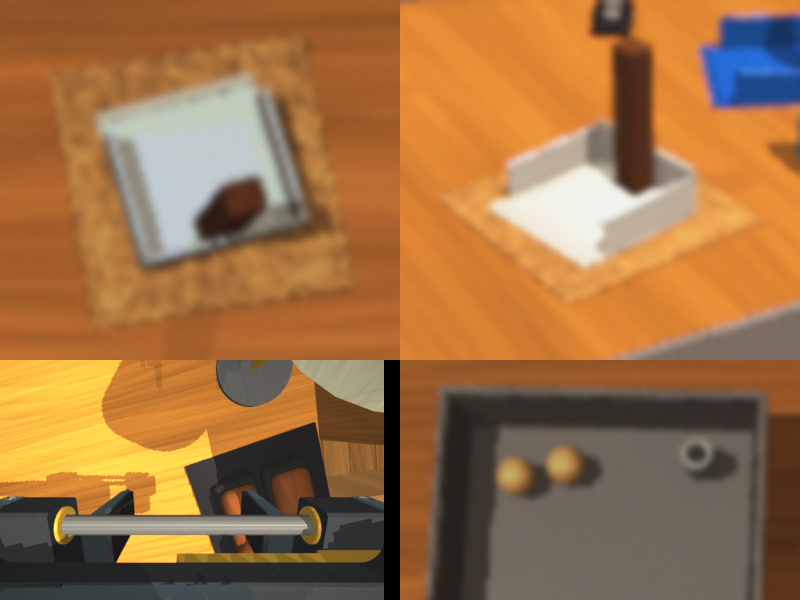

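```bash
python3 - <<'E'
from h import *
import pickle
o=pickle.load(open("o0.pkl","rb"))
for n,box in(("top",(360,150,420,205)),("scene",(270,130,305,200))):
    img,K,R,t=o[n]; x0,y0,x1,y1=box
    h=cv2.cvtColor(img,cv2.COLOR_BGR2HSV); m=np.zeros(img.shape[:2],np.uint8)
    m[y0:y1,x0:x1]=cv2.inRange(h,(0,60,20),(20,255,115))[y0:y1,x0:x1]
    k,l,st,ce=cv2.connectedComponentsWithStats(m)
    i=1+np.argmax(st[1:,4]); print(n,st[i],ce[i]); r=cv2.minAreaRect(np.argwhere(l==i)[:,::-1].astype(np.float32)); print(cv2.boxPoints(r).round(1).tolist())
img,K,R,t=o["top"]
P=lambda u,v,z:ray(335+u/4,135+v/4,z,K,R,t).round(4)
print("handle top",P(245,192,.117),"mid of hull handle base",P(212,226,.037))
print("lip",P(100,112,.006),P(250,78,.006)); print("back right bottom/left top",P(310,218,.035),P(145,267,.035))
mat=[P(50,75,.003),P(303,37,.003),P(352,287,.003),P(95,325,.003)];print("mat",mat,np.mean(mat,0))
E
```

```text
top [385 180  16  14 154] [393.         186.92857143]
[[383.0, 190.0], [396.0, 177.0], [403.0, 184.0], [390.0, 197.0]]
scene [283 147  11  36 308] [287.79545455 165.19480519]
[[283.0, 147.0], [293.0, 147.0], [293.0, 182.0], [283.0, 182.0]]
handle top [ 0.4585 -0.2631  0.117 ] mid of hull handle base [ 0.4533 -0.2568  0.037 ]
lip [ 0.5306 -0.1962  0.006 ] [ 0.5502 -0.2892  0.006 ]
back right bottom/left top [ 0.4572 -0.3152  0.035 ] [ 0.4299 -0.2165  0.035 ]
mat [array([ 0.5553, -0.1665,  0.003 ]), array([ 0.5764, -0.3238,  0.003 ]), array([ 0.4198, -0.3451,  0.003 ]), array([ 0.3998, -0.1889,  0.003 ])] [ 0.487825 -0.256075  0.003   ]
```

```bash
cat >> h.py <<'E'
def plan(p,q,goals,step=0.028,rs=0.09):
    """rows to follow straight legs to goals [(pos, yaw_deg of tool x, pitch_deg)], tool down"""
    T=Ro.from_quat(q); p=np.array(p,float); rows=[]
    for g,yaw,*pt in goals:
        G=Ro.from_euler('z',yaw,degrees=True)*Ro.from_euler('y',pt[0] if pt else 0,degrees=True)*Ro.from_euler('x',180,degrees=True)
        d=np.array(g)-p; w=(T.inv()*G).as_rotvec()
        n=int(np.ceil(max(np.linalg.norm(d)/step,np.linalg.norm(w)/rs,1)))
        for i in range(n):
            s=T.inv().apply(d/n); rows.append((np.r_[s/0.03,w/n/0.1]).round(2)); T=T*Ro.from_rotvec(w/n); p=p+d/n
        rows.append(None)
    return rows
def show(goals,**k):
    s=readout.state(); print(round(float(s["time"]),2),np.round(s["position"],4),Ro.from_quat(s["tool_rot"]).as_matrix()[:,0].round(3),Ro.from_quat(s["tool_rot"]).as_matrix()[:,2].round(3),np.round(s["ft_force"],1))
    print([r.tolist() if r is not None else "--" for r in plan(s["position"],s["tool_rot"],goals,**k)])
E
python3 -c "
from h import *
show([([.45,.3,.228],40),([.457,-.262,.228],13.5)],step=.036)"
```

```text
0.15 [0.1337 0.5589 0.2273] [ 0.233  0.973 -0.001] [-0.    -0.001 -1.   ] [-0.3  0.8 -0.3]
[[-0.49, 1.02, -0.0, 0.0, 0.0, 0.53], [-0.44, 1.05, -0.0, 0.0, 0.0, 0.53], [-0.38, 1.07, -0.0, 0.0, 0.0, 0.53], [-0.33, 1.09, -0.0, 0.0, 0.0, 0.53], [-0.27, 1.1, -0.0, 0.0, 0.0, 0.53], [-0.21, 1.12, -0.0, 0.0, 0.0, 0.53], [-0.15, 1.13, -0.0, 0.0, 0.0, 0.53], [-0.09, 1.13, -0.0, 0.0, 0.0, 0.53], [-0.03, 1.14, -0.0, 0.0, 0.0, 0.53], [0.03, 1.13, -0.0, 0.0, 0.0, 0.53], [0.09, 1.13, -0.0, 0.0, 0.0, 0.53], [0.15, 1.13, -0.0, 0.0, 0.0, 0.53], '--', [-0.74, 0.91, -0.0, -0.0, -0.0, 0.29], [-0.71, 0.93, -0.0, -0.0, -0.0, 0.29], [-0.69, 0.95, 0.0, -0.0, -0.0, 0.29], [-0.66, 0.97, 0.0, -0.0, -0.0, 0.29], [-0.63, 0.99, 0.0, -0.0, -0.0, 0.29], [-0.6, 1.0, 0.0, -0.0, -0.0, 0.29], [-0.57, 1.02, 0.0, -0.0, -0.0, 0.29], [-0.54, 1.04, 0.0, -0.0, -0.0, 0.29], [-0.51, 1.05, 0.0, -0.0, -0.0, 0.29], [-0.48, 1.07, 0.0, -0.0, -0.0, 0.29], [-0.45, 1.08, 0.0, -0.0, -0.0, 0.29], [-0.42, 1.09, 0.0, -0.0, -0.0, 0.29], [-0.39, 1.1, 0.0, -0.0, -0.0, 0.29], [-0.36, 1.12, 0.0, -0.0, -0.0, 0.29], [-0.32, 1.13, 0.0, -0.0, -0.0, 0.29], [-0.29, 1.13, 0.0, -0.0, -0.0, 0.29], '--']
```

Call:
send_rows(
  rows=[
    [-0.45,0.95,0,0,0,0.5],
    [-0.4,0.95,0,0,0,0.5],
    [-0.35,0.95,0,0,0,0.5],
    [-0.3,0.98,0,0,0,0.5],
    [-0.25,1,0,0,0,0.5],
    [-0.2,1,0,0,0,0.5],
    [-0.15,1,0,0,0,0.5],
    [-0.1,1,0,0,0,0.5],
    [-0.05,1,0,0,0,0.5],
    [0,1,0,0,0,0.5],
  ],
  claw=100,
)

```text
time: 0.98
position: [0.3735, 0.3587, 0.2234]
tool_rot: [0.916, 0.4, -0.003, 0.001]
ft_force: [0.3, 0.3, 0.4]
opening: 0.0911
```

Call:
send_rows(
  rows=[
    [-0.5,1,0,0,0,0.4],
    [-0.6,0.95,0,0,0,0.4],
    [-0.6,0.95,0,0,0,0.4],
    [-0.6,0.95,0,0,0,0.4],
    [-0.6,0.95,0,0,0,0.4],
    [-0.6,0.95,0,0,0,0.4],
    [-0.6,0.95,0,0,0,0.3],
    [-0.55,1,0,0,0,0.3],
    [-0.5,1,0,0,0,0.3],
    [-0.5,1,0,0,0,0.3],
  ],
)

```text
time: 1.82
position: [0.4148, 0.0117, 0.2219]
tool_rot: [0.975, 0.221, -0.003, 0.002]
ft_force: [0.1, -1.0, -0.7]
opening: 0.0912
```

```bash
python3 -c "
from h import *
show([([.457,-.262,.228],13.5)],step=.03)"
```

```text
1.82 [0.4148 0.0117 0.2219] [ 0.902  0.431 -0.006] [-0.004 -0.005 -1.   ] [ 0.1 -1.  -0.7]
[[-0.27, 0.88, -0.02, 0.0, 0.01, 0.21], [-0.25, 0.89, -0.02, 0.0, 0.01, 0.21], [-0.23, 0.89, -0.02, 0.0, 0.01, 0.21], [-0.21, 0.9, -0.02, 0.0, 0.01, 0.21], [-0.19, 0.9, -0.02, 0.0, 0.01, 0.21], [-0.17, 0.91, -0.02, 0.0, 0.01, 0.21], [-0.15, 0.91, -0.02, 0.0, 0.01, 0.21], [-0.13, 0.91, -0.02, 0.0, 0.01, 0.21], [-0.11, 0.92, -0.02, 0.0, 0.01, 0.21], [-0.1, 0.92, -0.02, 0.0, 0.01, 0.21], '--']
```

Call:
send_rows(
  rows=[
    [-0.27,1,0,0,0,0.22],
    [-0.25,1,0,0,0,0.22],
    [-0.23,1,0,0,0,0.22],
    [-0.2,1,0,0,0,0.22],
    [-0.18,1,0,0,0,0.22],
    [-0.16,1,0,0,0,0.22],
    [-0.14,1,0,0,0,0.22],
    [-0.12,1,0,0,0,0.22],
    [-0.1,0.9,0,0,0,0.22],
    [0,0,0,0,0,0],
  ],
)

```text
time: 2.65
position: [0.4578, -0.276, 0.2213]
tool_rot: [0.993, 0.114, -0.003, 0.003]
ft_force: [0.3, 0.5, 0.1]
opening: 0.0915
```

```bash
python3 -c "
from h import *
import pickle
show([([.457,-.262,.228],13.5)],step=.03)
o=cam('wrist');pickle.dump(o,open('o1.pkl','wb'))
img,K,R,t=o
for X in([.457,-.262,.117],[.493,-.252,.003]): print(proj(X,K,R,t))
cv2.imwrite('pics/w1.png',img)"
```

```text
2.65 [ 0.4578 -0.276   0.2213] [ 0.974  0.227 -0.007] [-0.006 -0.006 -1.   ] [0.3 0.5 0.1]
[[0.08, -0.46, -0.23, 0.04, 0.07, -0.07], '--']
[[315.49076497 185.90260345]]
[[350.29345981 162.89640064]]
```

View pics/w1.png

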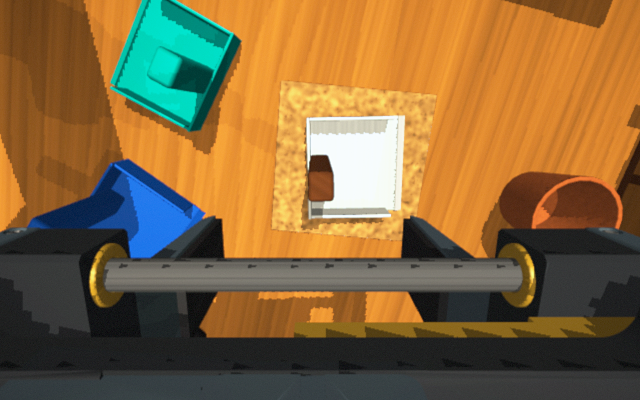

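```bash
python3 - <<'E'
from h import *
import pickle
img,K,R,t=pickle.load(open('o1.pkl','rb'))
h=cv2.cvtColor(img,cv2.COLOR_BGR2HSV)
sub=lambda m:(m[100:230,285:420])
w=np.zeros(img.shape[:2],np.uint8);w[100:230,285:430]=cv2.inRange(h,(0,0,110),(180,60,255))[100:230,285:430]
n,l,st,ce=cv2.connectedComponentsWithStats(w);i=1+np.argmax(st[1:,4]);print(st[i])
r=cv2.minAreaRect(np.argwhere(l==i)[:,::-1].astype(np.float32));print(r,cv2.boxPoints(r).round(1).tolist())
# rightmost per row (lip), per-row world
for nm,f in(("lip",np.max),("back",np.min)):
  rows=[y for y in range(125,212,3)];q=[f(np.where(l[y]==i)[0]) for y in rows]
  z=.005 if nm=="lip" else .035
  P=np.array([ray(u,y,z,K,R,t) for u,y in zip(q,rows)]);k=cv2.fitLine(P[:,:2].astype(np.float32),cv2.DIST_HUBER,0,.01,.01).ravel();print(nm,k.round(4),np.degrees(np.arctan2(-k[0],k[1])),q)
d=np.zeros(img.shape[:2],np.uint8);d[145:210,300:345]=cv2.inRange(h,(0,80,40),(20,255,255))[145:210,300:345]
n,l,st,ce=cv2.connectedComponentsWithStats(d);i=1+np.argmax(st[1:,4]);print(st[i],ce[i])
V=h[...,2];print(V[150:206:3,320],V[187,300:345:2])
print("top c",ray(320.5,187,.117,K,R,t))
for u,v in((308,173),(333,173),(333,201),(308,201)):print(ray(u,v,.117,K,R,t))
E
```

```text
[ 306  116   99  103 8434]
((355.53094482421875, 166.72872924804688), (101.26801300048828, 98.33773803710938), 89.20427703857422) [[305.70001220703125, 116.80000305175781], [404.0, 115.4000015258789], [405.3999938964844, 216.6999969482422], [307.1000061035156, 218.0]]
lip [ 0.2422 -0.9702  0.5468 -0.2441] -165.98254 [np.int64(403), np.int64(403), np.int64(403), np.int64(403), np.int64(403), np.int64(403), np.int64(403), np.int64(403), np.int64(402), np.int64(402), np.int64(402), np.int64(402), np.int64(402), np.int64(402), np.int64(402), np.int64(401), np.int64(401), np.int64(401), np.int64(401), np.int64(401), np.int64(401), np.int64(401), np.int64(400), np.int64(400), np.int64(400), np.int64(400), np.int64(400), np.int64(400), np.int64(399)]
back [ 0.6225 -0.7826  0.4538 -0.2515] -141.50229 [np.int64(306), np.int64(306), np.int64(306), np.int64(306), np.int64(306), np.int64(306), np.int64(307), np.int64(307), np.int64(307), np.int64(307), np.int64(307), np.int64(307), np.int64(307), np.int64(307), np.int64(307), np.int64(308), np.int64(333), np.int64(333), np.int64(333), np.int64(333), np.int64(333), np.int64(333), np.int64(333), np.int64(333), np.int64(333), np.int64(309), np.int64(308), np.int64(309), np.int64(309)]
[ 300  145   33   65 1489] [314.74479516 179.21020819]
[254 255  65  70  68  66  67  89 140 139 140 144 146 135 133 132 142 110
 183] [243 236 221 168 106 118 133 132 132 139 143 143 146 142 140 134 110 218
 253 253 252 252 253]
top c [ 0.4608686  -0.26195915  0.117     ]
[ 0.4493043  -0.25371388  0.117     ]
[ 0.46746729 -0.24945847  0.117     ]
[ 0.47265705 -0.27036425  0.117     ]
[ 0.45413576 -0.27471396  0.117     ]
```

```bash
python3 -c "
from h import *
show([([.460,-.262,.21],14),([.460,-.262,.091],14)],step=.025)"
```

```text
2.7 [ 0.4572 -0.2738  0.2211] [ 0.974  0.228 -0.008] [-0.007 -0.003 -1.   ] [ 0.4  0.4 -0.1]
[[0.18, -0.36, 0.37, 0.02, 0.08, -0.14], '--', [-0.0, -0.0, 0.79, -0.0, -0.0, -0.0], [-0.0, -0.0, 0.79, -0.0, -0.0, -0.0], [-0.0, -0.0, 0.79, -0.0, -0.0, -0.0], [-0.0, -0.0, 0.79, -0.0, -0.0, -0.0], [-0.0, -0.0, 0.79, -0.0, -0.0, -0.0], '--']
```

Call:
send_rows(
  rows=[
    [0.1,-0.3,0.35,0,0.08,-0.12],
    [0,-0.05,0.2,0,0,0],
    [0,0,0.8,0,0,0],
    [0,0,0.8,0,0,0],
    [0,0,0,0,0,0],
  ],
)

```text
time: 3.12
position: [0.4569, -0.2593, 0.1551]
tool_rot: [0.993, 0.122, 0.001, 0.0]
ft_force: [0.4, 0.7, 0.1]
opening: 0.0912
```

```bash
python3 -c "
from h import *
show([([.460,-.262,.091],14)],step=.025)"
```

```text
3.12 [ 0.4569 -0.2593  0.1551] [0.97  0.242 0.001] [ 0.001 -0.    -1.   ] [0.4 0.7 0.1]
[[0.03, 0.04, 0.71, 0.0, -0.0, -0.0], [0.03, 0.04, 0.71, 0.0, -0.0, -0.0], [0.03, 0.04, 0.71, 0.0, -0.0, -0.0], '--']
```

Call:
send_rows(
  rows=[
    [0.04,0.04,0.7,0,0,0],
    [0.03,0.04,0.7,0,0,0],
    [0.03,0.04,0.65,0,0,0],
    [0,0,0,0,0,0],
  ],
)

```text
time: 3.45
position: [0.4619, -0.2594, 0.0952]
tool_rot: [0.992, 0.124, 0.002, 0.001]
ft_force: [-0.5, -0.3, 0.7]
opening: 0.0911
```

```bash
python3 -c "
from h import *
show([([.460,-.262,.091],14)],step=.025)"
```

```text
3.45 [ 0.4619 -0.2594  0.0952] [0.969 0.246 0.003] [ 0.004 -0.001 -1.   ] [-0.5 -0.3  0.7]
[[-0.08, 0.07, 0.14, 0.02, -0.03, 0.04], '--']
```

Call:
send_rows(
  rows=[
    [-0.05,0.07,0.12,0.02,-0.03,0.04],
    [0,0,0,0,0,0],
  ],
)

```text
time: 3.62
position: [0.4616, -0.2612, 0.0932]
tool_rot: [0.992, 0.122, 0.0, 0.0]
ft_force: [-0.4, -0.2, 1.0]
opening: 0.091
```

Call:
send_rows(
  rows=[
    [0,0,0,0,0,0],
    [0,0,0,0,0,0],
    [0,0,0,0,0,0],
    [0,0,0,0,0,0],
    [0,0,0,0,0,0],
    [0,0,0,0,0,0],
    [0,0,0,0,0,0],
    [0,0,0,0,0,0],
  ],
  claw=0,
)

```text
time: 4.28
position: [0.4642, -0.2626, 0.0992]
tool_rot: [0.992, 0.122, 0.004, 0.003]
ft_force: [-0.5, -0.1, -0.5]
opening: 0.0406
```

```bash
python3 -c "
from h import *
show([([.460,-.262,.091],14)],step=.025)"
```

```text
4.28 [ 0.4642 -0.2626  0.0992] [0.97  0.243 0.008] [ 0.009 -0.005 -1.   ] [-0.5 -0.1 -0.5]
[[-0.13, -0.06, 0.27, 0.07, -0.08, 0.01], '--']
```

Call:
send_rows(
  rows=[
    [-0.06,0,0.2,0.04,-0.04,0],
    [-0.03,0,0.1,0.02,-0.02,0],
    [0,0,0.03,0,0,0],
    [0,0,0.03,0,0,0],
    [0,0,0,0,0,0],
    [0,0,0,0,0,0],
  ],
)

```text
time: 4.78
position: [0.4612, -0.2635, 0.0884]
tool_rot: [0.992, 0.122, 0.0, 0.0]
ft_force: [-0.8, 0.9, 2.1]
opening: 0.0198
```

```bash
python3 -c "
from h import *
show([([.460,-.262,.091],14)],step=.025)"
```

```text
4.78 [ 0.4612 -0.2635  0.0884] [0.97  0.243 0.001] [ 0.001 -0.    -1.   ] [-0.8  0.9  2.1]
[[-0.03, -0.06, -0.09, 0.0, -0.01, 0.01], '--']
```

```bash
python3 -c "
from h import *
show([([.461,-.2635,.2],14),([.50,-.02,.21],-1.7)],step=.025)"
```

```text
4.78 [ 0.4612 -0.2635  0.0884] [0.97  0.243 0.001] [ 0.001 -0.    -1.   ] [-0.8  0.9  2.1]
[[-0.0, 0.0, -0.74, 0.0, -0.0, 0.0], [-0.0, 0.0, -0.74, 0.0, -0.0, 0.0], [-0.0, 0.0, -0.74, 0.0, -0.0, 0.0], [-0.0, 0.0, -0.74, 0.0, -0.0, 0.0], [-0.0, -0.0, -0.74, 0.0, -0.0, 0.0], '--', [0.32, -0.76, -0.03, -0.0, -0.0, 0.27], [0.3, -0.76, -0.03, -0.0, -0.0, 0.27], [0.28, -0.77, -0.03, -0.0, -0.0, 0.27], [0.26, -0.78, -0.03, -0.0, -0.0, 0.27], [0.24, -0.79, -0.03, -0.0, -0.0, 0.27], [0.22, -0.79, -0.03, -0.0, -0.0, 0.27], [0.19, -0.8, -0.03, -0.0, -0.0, 0.27], [0.17, -0.8, -0.03, -0.0, -0.0, 0.27], [0.15, -0.81, -0.03, -0.0, -0.0, 0.27], [0.13, -0.81, -0.03, -0.0, -0.0, 0.27], '--']
```

Call:
send_rows(
  rows=[
    [0,0,-0.3,0,0,0],
    [0,0,-0.6,0,0,0],
    [0,0,-0.8,0,0,0],
    [0,0,-0.8,0,0,0],
    [0,0,-0.8,0,0,0],
    [0,0,-0.6,0,0,0],
    [0,0,0,0,0,0],
  ],
)

```text
time: 5.37
position: [0.4584, -0.262, 0.2078]
tool_rot: [0.992, 0.122, -0.005, -0.004]
ft_force: [0.4, -1.1, -1.2]
opening: 0.02
```

```bash
python3 -c "
from h import *
show([([.50,-.02,.21],-1.7)],step=.025)"
```

```text
5.37 [ 0.4584 -0.262   0.2078] [ 0.97   0.243 -0.008] [-0.01   0.006 -1.   ] [ 0.4 -1.1 -1.2]
[[0.33, -0.75, -0.0, -0.01, 0.01, 0.28], [0.31, -0.76, -0.0, -0.01, 0.01, 0.28], [0.29, -0.77, -0.0, -0.01, 0.01, 0.28], [0.27, -0.77, -0.0, -0.01, 0.01, 0.28], [0.25, -0.78, -0.01, -0.01, 0.01, 0.28], [0.22, -0.79, -0.01, -0.01, 0.01, 0.28], [0.2, -0.79, -0.01, -0.01, 0.01, 0.28], [0.18, -0.8, -0.01, -0.01, 0.01, 0.28], [0.16, -0.8, -0.01, -0.01, 0.01, 0.28], [0.14, -0.81, -0.01, -0.01, 0.01, 0.28], '--']
```

Call:
send_rows(
  rows=[
    [0.3,-0.75,0,-0.01,0.01,0.28],
    [0.3,-0.75,0,-0.01,0.01,0.28],
    [0.28,-0.75,0,-0.01,0.01,0.28],
    [0.26,-0.75,0,-0.01,0.01,0.28],
    [0.24,-0.78,0,-0.01,0.01,0.28],
    [0.22,-0.78,0,-0.01,0.01,0.28],
    [0.2,-0.8,0,-0.01,0.01,0.28],
    [0.18,-0.8,0,0,0,0.28],
    [0.15,-0.8,0,0,0,0.28],
    [0,0,0,0,0,0],
  ],
)

```text
time: 6.2
position: [0.4912, -0.0377, 0.198]
tool_rot: [1.0, -0.013, -0.008, -0.001]
ft_force: [0.3, 0.4, -1.0]
opening: 0.02
```

```bash
python3 -c "
from h import *
import pickle
show([([.4906,.1423,.21],-1.7)],step=.025)
o=cam('wrist');pickle.dump(o,open('o2.pkl','wb'))
print(-o[2].T@o[3],o[2])
for X in([.651,.121,.0185],[.6425,.159,.0185],[.697,.206,.057],[.689,-.041,.057]): print(proj(X,*o[1:]))
cv2.imwrite('pics/w2.png',o[0])"
```

```text
6.2 [ 0.4912 -0.0377  0.198 ] [ 1.    -0.025 -0.016] [-0.016  0.002 -1.   ] [ 0.3  0.4 -1. ]
[[-0.02, -0.75, -0.05, -0.0, 0.02, 0.01], [-0.02, -0.75, -0.05, -0.0, 0.02, 0.01], [-0.02, -0.75, -0.05, -0.0, 0.02, 0.01], [-0.02, -0.75, -0.05, -0.0, 0.02, 0.01], [-0.02, -0.75, -0.05, -0.0, 0.02, 0.01], [-0.02, -0.75, -0.05, -0.0, 0.02, 0.01], [-0.02, -0.75, -0.05, -0.0, 0.02, 0.01], [-0.02, -0.75, -0.05, -0.0, 0.02, 0.01], '--']
[0.49598912 0.02889821 0.35469928] [[ 0.99954973 -0.02545429 -0.0158875 ]
 [-0.02097008 -0.97131257  0.23688004]
 [-0.02146135 -0.23644021 -0.971409  ]]
[[497.18927902  -0.97388199]]
[[491.33688466 -51.34659293]]
[[ 604.46194759 -157.63640213]]
[[545.70794138 193.02178903]]
```

View pics/w2.png

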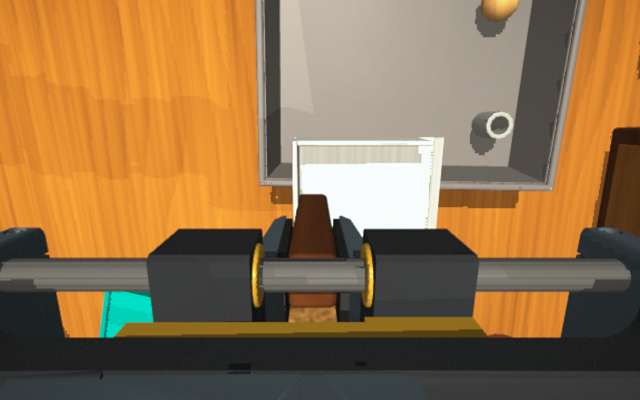

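Call:
send_rows(
  rows=[
    [0,-0.6,-0.06,0,0.03,0],
    [0,-0.8,-0.06,0,0.03,0],
    [0,-0.8,-0.06,0,0.03,0],
    [0,-0.8,-0.06,0,0.03,0],
    [0,-0.4,-0.03,0,0.03,0],
    [0,0,0,0,0,0],
  ],
)

```text
time: 6.75
position: [0.4903, 0.0611, 0.2002]
tool_rot: [1.0, -0.013, -0.006, 0.002]
ft_force: [0.4, -0.6, -2.0]
opening: 0.0197
```

```bash
python3 -c "
from h import *
import pickle
K,R,t=pickle.load(open('o2.pkl','rb'))[1:]
print('near/far right rim',ray(261,184,.057,K,R,t),ray(552,187,.057,K,R,t))
show([([.4906,.1423,.21],-1.7)],step=.025)
o=cam('wrist');pickle.dump(o,open('o3.pkl','wb'))
for X in([.651,.121,.0185],[.6425,.159,.0185],[.697,.206,.057],[.444,.212,.057]): print(proj(X,*o[1:]))
cv2.imwrite('pics/w3.png',o[0])"
```

```text
near/far right rim [ 0.44570705 -0.02771062  0.057     ] [ 0.69361499 -0.03585648  0.057     ]
6.75 [0.4903 0.0611 0.2002] [ 1.    -0.026 -0.012] [-0.012 -0.005 -1.   ] [ 0.4 -0.6 -2. ]
[[-0.02, -0.68, -0.08, 0.01, 0.03, 0.01], [-0.02, -0.68, -0.08, 0.01, 0.03, 0.01], [-0.02, -0.68, -0.08, 0.01, 0.03, 0.01], [-0.02, -0.68, -0.08, 0.01, 0.03, 0.01], '--']
[[485.53486447 116.22199621]]
[[479.94362986  73.09515153]]
[[5.80549859e+02 1.21232322e-01]]
[[248.10834815   2.2245582 ]]
```

View pics/w3.png

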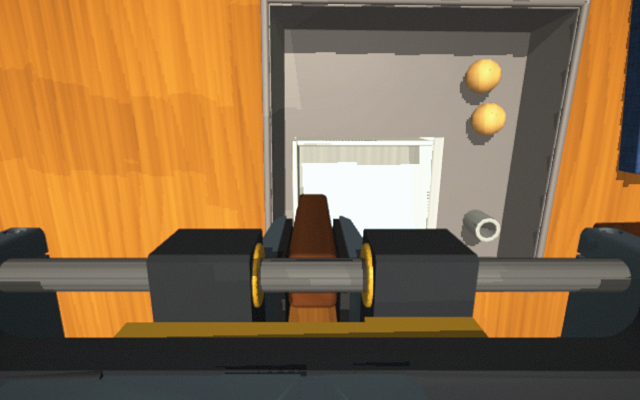

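```bash
python3 - <<'E'
from h import *
import pickle
img,K,R,t=pickle.load(open('o3.pkl','rb'))
P=lambda u,v,z:ray(u,v,z,K,R,t)[:2].round(4)
print("floor FL",P(530,54,.004),"NL",P(285,52,.004),"far edge pt",P(513,170,.004))
print("rim FL",P(587,2,.057),"NL",P(263,2,.057), "far rim lower",P(546,235,.057))
h=cv2.cvtColor(img,cv2.COLOR_BGR2HSV)
m=np.zeros(img.shape[:2],np.uint8);m[50:145,455:515]=cv2.inRange(h,(8,90,110),(35,255,255))[50:145,455:515]
n,l,st,ce=cv2.connectedComponentsWithStats(m)
for i in range(1,n):
  if st[i,4]>50: print(st[i],P(st[i][0]+st[i][2]/2,st[i][1]+st[i][3]/2,.0185))
E
```

```text
floor FL [0.6935 0.1758] NL [0.4665 0.1839] far edge pt [0.6899 0.0675]
rim FL [0.7021 0.2046] NL [0.4555 0.2118] far rim lower [0.6962 0.0175]
[466  59  36  34 952] [0.6464 0.1564]
[471 103  35  33 891] [0.654 0.118]
```

```bash
python3 -c "
from h import *
show([([.505,.141,.20],-1.9),([.505,.141,.11],-1.9)],step=.025)"
```

```text
6.8 [0.4901 0.0601 0.2   ] [ 1.    -0.027 -0.012] [-0.012 -0.006 -1.   ] [-0.4 -0.3 -2.8]
[[0.11, -0.68, -0.01, 0.01, 0.03, 0.02], [0.1, -0.68, -0.0, 0.01, 0.03, 0.02], [0.1, -0.68, -0.0, 0.01, 0.03, 0.02], [0.1, -0.68, -0.0, 0.01, 0.03, 0.02], '--', [0.0, -0.0, 0.75, 0.0, -0.0, 0.0], [0.0, -0.0, 0.75, 0.0, -0.0, 0.0], [0.0, -0.0, 0.75, 0.0, -0.0, 0.0], [0.0, -0.0, 0.75, 0.0, -0.0, 0.0], '--']
```

Call:
send_rows(
  rows=[
    [0.1,-0.6,0,0.01,0.03,0.02],
    [0.1,-0.75,0,0.01,0.03,0.02],
    [0.1,-0.7,0,0.01,0.03,0.02],
    [0.15,-0.5,0,0.01,0.03,0.02],
    [0.02,-0.02,0,0,0,0],
    [0,0,0,0,0,0],
  ],
)

```text
time: 7.3
position: [0.5065, 0.1295, 0.1959]
tool_rot: [1.0, -0.021, -0.003, 0.005]
ft_force: [0.4, -1.2, -2.7]
opening: 0.0199
```

```bash
python3 -c "
from h import *
show([([.505,.141,.105],-1.9)],step=.022)"
```

```text
7.3 [0.5065 0.1295 0.1959] [ 0.999 -0.041 -0.006] [-0.006 -0.009 -1.   ] [ 0.4 -1.2 -2.7]
[[-0.01, -0.08, 0.61, 0.02, 0.01, -0.02], [-0.01, -0.08, 0.61, 0.02, 0.01, -0.02], [-0.01, -0.08, 0.61, 0.02, 0.01, -0.02], [-0.01, -0.08, 0.61, 0.02, 0.01, -0.02], [-0.01, -0.08, 0.61, 0.02, 0.01, -0.02], '--']
```

Call:
send_rows(
  rows=[
    [0,-0.2,0.3,0.03,0.02,-0.02],
    [0,-0.15,0.6,0.03,0.02,-0.02],
    [0,-0.05,0.65,0.02,0.02,-0.02],
    [0,0,0.65,0.02,0,-0.02],
    [0,0,0.4,0,0,0],
    [0,0,0,0,0,0],
  ],
)

```text
time: 7.8
position: [0.506, 0.1342, 0.1123]
tool_rot: [1.0, -0.02, 0.0, 0.001]
ft_force: [0.3, 0.6, -2.4]
opening: 0.02
```

```bash
python3 -c "
from h import *
show([([.505,.141,.089],-1.9)],step=.022)"
```

```text
7.8 [0.506  0.1342 0.1123] [ 0.999 -0.039  0.   ] [ 0.    -0.002 -1.   ] [ 0.3  0.6 -2.4]
[[-0.02, -0.11, 0.39, 0.01, -0.0, -0.03], [-0.02, -0.11, 0.39, 0.01, -0.0, -0.03], '--']
```

Call:
send_rows(
  rows=[
    [-0.02,-0.25,0.2,0.02,0,-0.03],
    [0,-0.1,0.3,0,0,-0.02],
    [0,-0.03,0.15,0,0,0],
    [0,0,0.05,0,0,0],
  ],
)

```text
time: 8.13
position: [0.5061, 0.1447, 0.0899]
tool_rot: [1.0, -0.018, 0.0, 0.0]
ft_force: [0.3, -0.4, -1.7]
opening: 0.0201
```

```bash
python3 -c "
from h import *
show([([.505,.141,.088],-1.9)],step=.022)
im=cam('scene')[0]
cv2.imwrite('pics/s1.png',cv2.resize(im[150:350,200:440],None,fx=3,fy=3,interpolation=cv2.INTER_CUBIC))"
```

```text
8.13 [0.5061 0.1447 0.0899] [ 0.999 -0.036  0.001] [ 0.001 -0.    -1.   ] [ 0.3 -0.4 -1.7]
[[-0.03, 0.12, 0.06, 0.0, -0.01, -0.03], '--']
```

View pics/s1.png

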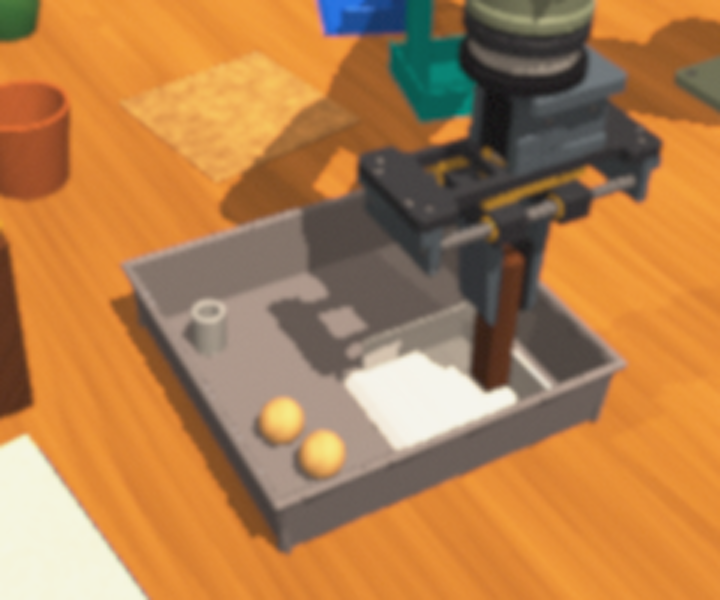

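Call:
send_rows(
  rows=[
    [0,0.08,0.06,0,0,0],
    [0,0.03,0.05,0,0,0],
    [0,0,0.04,0,0,0],
  ],
)

```text
time: 8.43
position: [0.5066, 0.1434, 0.0896]
tool_rot: [1.0, -0.019, 0.001, -0.002]
ft_force: [-1.2, -1.5, 2.9]
opening: 0.0198
```

```bash
python3 -c "
from h import *
show([([.505,.141,.088],-1.9)],step=.022)"
```

```text
8.43 [0.5066 0.1434 0.0896] [ 0.999 -0.038  0.003] [ 0.003  0.004 -1.   ] [-1.2 -1.5  2.9]
[[-0.05, 0.08, 0.05, -0.04, -0.03, -0.05], '--']
```

Call:
send_rows(
  rows=[
    [0.15,0.05,0.03,-0.02,-0.02,-0.02],
    [0.2,0.05,0.03,0,0,-0.02],
    [0.2,0.03,0.03,0,0,0],
    [0.2,0.0,0.03,0,0,0],
    [0.2,0.0,0.03,0,0,0],
  ],
)

```text
time: 8.85
position: [0.5331, 0.1397, 0.0899]
tool_rot: [1.0, -0.018, -0.002, -0.003]
ft_force: [-5.9, 2.8, 8.2]
opening: 0.0197
```

```bash
python3 -c "
from h import *
show([([.601,.138,.0885],-1.9)],step=.006)"|cut -c1-200
```

```text
8.85 [0.5331 0.1397 0.0899] [ 0.999 -0.035 -0.004] [-0.004  0.006 -1.   ] [-5.9  2.8  8.2]
[[0.19, -0.0, 0.0, -0.0, 0.0, -0.0], [0.19, -0.0, 0.0, -0.0, 0.0, -0.0], [0.19, -0.0, 0.0, -0.0, 0.0, -0.0], [0.19, -0.0, 0.0, -0.0, 0.0, -0.0], [0.19, -0.0, 0.0, -0.0, 0.0, -0.0], [0.19, -0.0, 0.0, -
```

Call:
send_rows(
  rows=[
    [0.2,0,0.01,-0.02,0,0],
    [0.2,0,0.02,-0.02,0,0],
    [0.2,0,0.02,0,0,0],
    [0.2,0,0.02,0,0,0],
    [0.2,0,0.02,0,0,0],
    [0.2,0,0.02,0,0,0],
  ],
)

```text
time: 9.35
position: [0.5712, 0.1389, 0.09]
tool_rot: [1.0, -0.018, -0.004, -0.002]
ft_force: [-5.3, 1.8, 6.8]
opening: 0.0198
```

```bash
python3 -c "
from h import *
show([([.601,.138,.0885],-1.9)],step=.006)"|cut -c1-160
```

```text
9.35 [0.5712 0.1389 0.09  ] [ 0.999 -0.036 -0.007] [-0.007  0.004 -1.   ] [-5.3  1.8  6.8]
[[0.2, -0.0, 0.01, -0.01, 0.01, -0.01], [0.2, -0.0, 0.01, -0.01, 0.01, -0.01], [0.2, -0.0, 0.01, -0.01, 0.01, -0.01], [0.2, -0.0, 0.01, -0.01, 0.01, -0.01], [0.
```

Call:
send_rows(
  rows=[
    [0.2,0,0.02,-0.01,0,0],
    [0.2,0,0.02,0,0,0],
    [0.2,0,0.02,0,0,0],
    [0.18,0,0.02,0,0,0],
  ],
)

```text
time: 9.68
position: [0.5941, 0.1387, 0.0906]
tool_rot: [1.0, -0.019, -0.007, -0.002]
ft_force: [-6.1, 1.2, 7.3]
opening: 0.02
```

```bash
python3 -c "
from h import *
show([([.603,.138,.0885],-1.9)],step=.006)
im=cam('scene')[0]
im2=cam('wrist')[0]
a=np.zeros((600,640,3),np.uint8);a[:250]=0;a[:250,:320]=cv2.resize(im[200:325,230:390],(320,250));a[200:]=np.where(a[200:]>0,a[200:],im2)
cv2.imwrite('pics/s2.png',np.vstack([cv2.resize(im[215:335,235:435],(640,384),interpolation=cv2.INTER_CUBIC),im2[:200]]))"
```

```text
9.68 [0.5941 0.1387 0.0906] [ 0.999 -0.038 -0.014] [-0.014  0.004 -1.   ] [-6.1  1.2  7.3]
[[0.15, 0.01, 0.03, -0.02, 0.07, -0.02], [0.15, 0.01, 0.03, -0.02, 0.07, -0.02], '--']
```

View pics/s2.png

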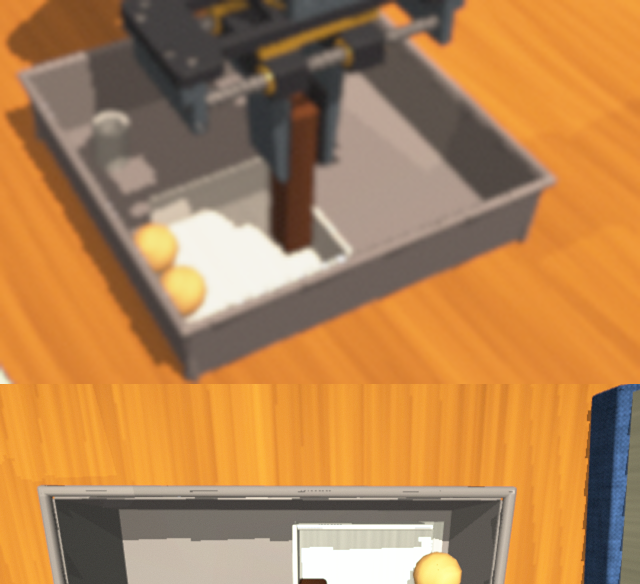

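Call:
send_rows(
  rows=[
    [0.2,0,0.03,-0.01,0.05,0],
    [0.2,0,0.03,-0.01,0.05,0],
    [0.2,0,0.03,0,0.02,0],
  ],
)

```text
time: 10.03
position: [0.6026, 0.1388, 0.0913]
tool_rot: [1.0, -0.02, -0.012, -0.001]
ft_force: [-18.8, 1.3, 21.6]
opening: 0.0197
```

```bash
python3 -c "
from h import *
show([([.603,.138,.0885],-1.9)],step=.006)"|cut -c1-160
```

```text
10.03 [0.6026 0.1388 0.0913] [ 0.999 -0.039 -0.025] [-0.025  0.002 -1.   ] [-18.8   1.3  21.6]
[[0.02, 0.03, 0.09, -0.01, 0.25, -0.06], '--']
```

```bash
cat >> h.py <<'E'
def knobs(n,box,z=.0225):
    img,K,R,t=cam(n);h=cv2.cvtColor(img,cv2.COLOR_BGR2HSV);x0,y0,x1,y1=box
    m=np.zeros(img.shape[:2],np.uint8);m[y0:y1,x0:x1]=cv2.inRange(h,(12,90,130),(30,230,255))[y0:y1,x0:x1]
    k,l,st,ce=cv2.connectedComponentsWithStats(m)
    for i in range(1,k):
        if st[i,4]>40: print(n,st[i],ray(*ce[i],z,K,R,t).round(4))
E
python3 -c "
from h import *
knobs('scene',(255,270,310,325));knobs('wrist',(400,100,490,225))
print(proj([[.69,.118,.02],[.69,.155,.02]],*cam('top')[1:]));knobs('top',(195,98,250,130))"
```

```text
scene [255 272  31  53 846] [0.7197 0.1316 0.0225]
scene [289 281  21  28 345] [0.6493 0.1371 0.0225]
wrist [400 100  90   3 270] [0.6851 0.2104 0.0225]
[[231.52871631 101.4957051 ]
 [216.60354815 101.78566887]]
top [225 116  10  11  81] [0.6394 0.1208 0.0225]
```

```bash
python3 -c "
from h import *
a=cam('scene')[0][215:335,235:395];b=cam('top')[0][85:205,180:300]
cv2.imwrite('pics/s3.png',np.hstack([cv2.resize(a,(480,360),interpolation=cv2.INTER_CUBIC),cv2.resize(b,(320,320),interpolation=cv2.INTER_CUBIC)[:320] if 0 else cv2.resize(b,(320,360),interpolation=cv2.INTER_CUBIC)]))"
```

```text
(no output)
```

View pics/s3.png

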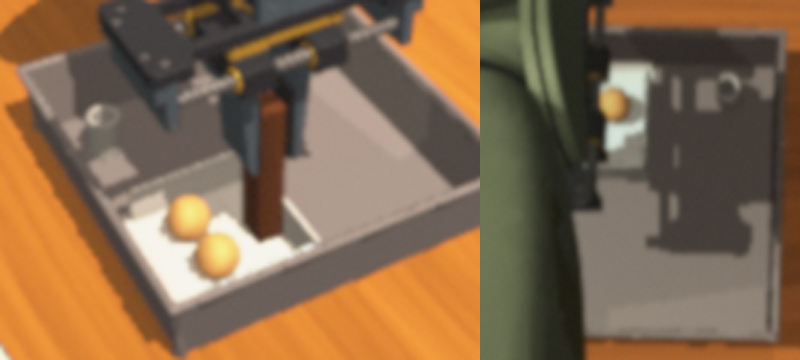

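Call:
send_rows(
  rows=[
    [-0.08,0,-0.03,0,0.04,0],
    [-0.05,0,-0.02,0,0.03,0],
    [0,0,0,0,0.02,0],
    [0,0,0,0,0,0],
  ],
)

```text
time: 10.67
position: [0.5985, 0.1383, 0.0919]
tool_rot: [1.0, -0.019, -0.007, -0.0]
ft_force: [0.7, 0.7, -1.8]
opening: 0.0201
```

```bash
python3 -c "
from h import *
show([([.603,.138,.0885],-1.9)],step=.006)
knobs('scene',(265,270,310,325))"|cut -c1-160
```

```text
10.67 [0.5985 0.1383 0.0919] [ 0.999 -0.038 -0.014] [-0.014  0.001 -1.   ] [ 0.7  0.7 -1.8]
[[0.15, 0.0, 0.11, -0.0, 0.14, -0.05], '--']
scene [293 279  17  28 337] [0.6445 0.1348 0.0225]
scene [265 289  21  36 395] [0.7151 0.1495 0.0225]
```

Call:
send_rows(
  rows=[
    [-0.05,0,-0.05,0,0.03,0],
    [-0.1,0,-0.08,0,0.06,0],
    [-0.1,0,-0.1,0,0.08,0],
    [-0.1,0,-0.12,0,0.08,0],
    [-0.08,0,-0.15,0,0.08,0],
    [-0.05,0,-0.2,0,0.08,0],
    [-0.02,0,-0.25,0,0.08,0],
    [0,0,-0.3,0,0.08,0],
    [0,0,-0.3,0,0.05,0],
    [0,0,-0.3,0,0,0],
  ],
)

```text
time: 11.55
position: [0.5796, 0.1383, 0.1496]
tool_rot: [0.999, -0.019, 0.025, 0.001]
ft_force: [-0.1, 0.5, -2.8]
opening: 0.0198
```

```bash
python3 -c "
from h import *
show([([.603,.138,.0885],-1.9)],step=.006)"|cut -c1-160
```

```text
11.55 [0.5796 0.1383 0.1496] [ 0.998 -0.038  0.051] [ 0.05  -0.003 -0.999] [-0.1  0.5 -2.8]
[[0.06, -0.0, 0.19, 0.0, -0.05, -0.0], [0.06, -0.0, 0.19, 0.0, -0.05, -0.0], [0.06, -0.0, 0.19, 0.0, -0.05, -0.0], [0.06, -0.0, 0.19, 0.0, -0.05, -0.0], [0.06,
```

Call:
send_rows(
  rows=[
    [0,0,-0.3,0,0,0],
    [0,0,-0.3,0,0,0],
    [0,0,-0.25,0,0,0],
    [0,0,-0.2,0,0,0],
    [0,0,-0.1,0,0,0],
    [0,0,-0.05,0,0,0],
    [0,0,0,0,0,0],
  ],
)

```text
time: 12.13
position: [0.5796, 0.1388, 0.194]
tool_rot: [0.999, -0.019, 0.029, -0.0]
ft_force: [-0.1, -0.2, -3.3]
opening: 0.0198
```

```bash
python3 -c "
from h import *
show([([.461,-.262,.195],14,-3)],step=.0165)"
python3 -c "
from h import *
a=cam('scene')[0];b=cam('wrist')[0]
cv2.imwrite('pics/s4.png',np.vstack([cv2.resize(a[150:320,215:415],(640,544),interpolation=cv2.INTER_CUBIC)[:400],b[80:280]]))"
```

```text
12.13 [0.5796 0.1388 0.194 ] [ 0.998 -0.038  0.058] [ 0.058 -0.001 -0.998] [-0.1 -0.2 -3.3]
[[-0.13, 0.52, -0.01, 0.01, -0.0, -0.11], [-0.14, 0.52, -0.01, 0.01, -0.0, -0.11], [-0.14, 0.52, -0.01, 0.01, -0.0, -0.11], [-0.15, 0.51, -0.01, 0.01, -0.0, -0.11], [-0.15, 0.51, -0.01, 0.01, -0.0, -0.11], [-0.16, 0.51, -0.01, 0.01, -0.0, -0.11], [-0.17, 0.51, -0.01, 0.01, -0.0, -0.11], [-0.17, 0.51, -0.01, 0.01, -0.0, -0.11], [-0.18, 0.51, -0.01, 0.01, -0.0, -0.11], [-0.18, 0.5, -0.01, 0.01, -0.0, -0.11], [-0.19, 0.5, -0.01, 0.01, -0.0, -0.11], [-0.19, 0.5, -0.01, 0.01, -0.0, -0.11], [-0.2, 0.5, -0.01, 0.01, -0.0, -0.11], [-0.2, 0.5, -0.01, 0.01, -0.0, -0.11], [-0.21, 0.49, -0.01, 0.01, -0.0, -0.11], [-0.21, 0.49, -0.01, 0.01, -0.0, -0.11], [-0.22, 0.49, -0.01, 0.01, -0.0, -0.11], [-0.23, 0.49, -0.01, 0.01, -0.0, -0.11], [-0.23, 0.48, -0.01, 0.01, -0.0, -0.11], [-0.24, 0.48, -0.01, 0.01, -0.0, -0.11], [-0.24, 0.48, -0.01, 0.01, -0.0, -0.11], [-0.25, 0.48, -0.01, 0.01, -0.0, -0.11], [-0.25, 0.47, -0.01, 0.01, -0.0, -0.11], [-0.26, 0.47, -0.01, 0.01, -0.0, -0.11], [-0.26, 0.47, -0.02, 0.01, -0.0, -0.11], [-0.27, 0.46, -0.02, 0.01, -0.0, -0.11], '--']
```

View pics/s4.png

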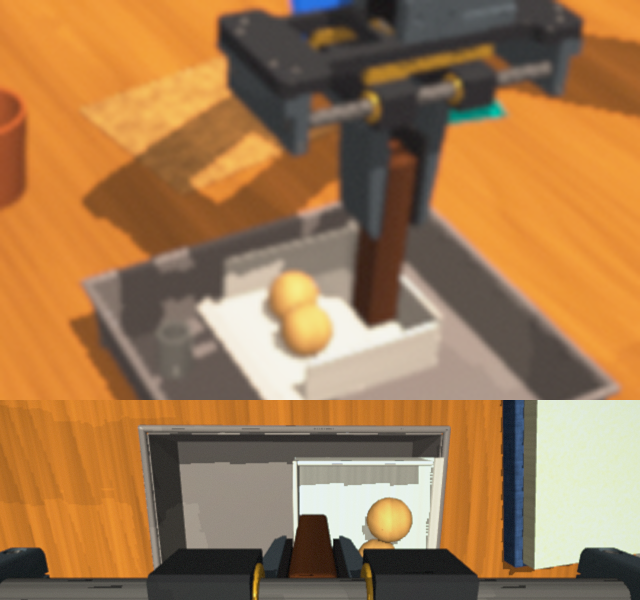

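Call:
send_rows(
  rows=[
    [-0.02,0.08,0,0,0,-0.05],
    [-0.05,0.16,0,0,0,-0.1],
    [-0.08,0.24,0,0,0,-0.1],
    [-0.1,0.32,0,0,0,-0.1],
    [-0.12,0.4,0,0,0,-0.1],
    [-0.14,0.45,0,0,0,-0.1],
    [-0.15,0.5,0,0,0,-0.1],
    [-0.15,0.5,0,0,0,-0.1],
    [-0.16,0.5,0,0,0,-0.1],
    [-0.16,0.5,0,0,0,-0.1],
  ],
)

```text
time: 13.07
position: [0.5424, 0.0219, 0.1875]
tool_rot: [0.999, 0.035, 0.024, 0.003]
ft_force: [0.0, 0.5, -2.5]
opening: 0.0199
```

```bash
python3 -c "
from h import *
show([([.461,-.262,.195],14,-3)],step=.0165)"
```

```text
13.07 [0.5424 0.0219 0.1875] [0.996 0.07  0.048] [ 0.049 -0.003 -0.999] [ 0.   0.5 -2.5]
[[-0.19, 0.51, -0.02, 0.01, 0.0, -0.1], [-0.19, 0.51, -0.02, 0.01, 0.0, -0.1], [-0.2, 0.51, -0.02, 0.01, 0.0, -0.1], [-0.2, 0.51, -0.02, 0.01, 0.0, -0.1], [-0.21, 0.51, -0.02, 0.01, 0.0, -0.1], [-0.21, 0.5, -0.02, 0.01, 0.0, -0.1], [-0.22, 0.5, -0.02, 0.01, 0.0, -0.1], [-0.22, 0.5, -0.02, 0.01, 0.0, -0.1], [-0.23, 0.5, -0.02, 0.01, 0.0, -0.1], [-0.23, 0.5, -0.02, 0.01, 0.0, -0.1], [-0.24, 0.49, -0.02, 0.01, 0.0, -0.1], [-0.24, 0.49, -0.02, 0.01, 0.0, -0.1], [-0.24, 0.49, -0.03, 0.01, 0.0, -0.1], [-0.25, 0.49, -0.03, 0.01, 0.0, -0.1], [-0.25, 0.48, -0.03, 0.01, 0.0, -0.1], [-0.26, 0.48, -0.03, 0.01, 0.0, -0.1], [-0.26, 0.48, -0.03, 0.01, 0.0, -0.1], [-0.27, 0.48, -0.03, 0.01, 0.0, -0.1], '--']
```

Call:
send_rows(
  rows=[
    [-0.18,0.5,-0.03,0,0,-0.1],
    [-0.19,0.5,-0.03,0,0,-0.1],
    [-0.2,0.5,-0.03,0,0,-0.1],
    [-0.2,0.5,-0.03,0,0,-0.1],
    [-0.2,0.5,-0.03,0,0,-0.1],
    [-0.2,0.5,-0.03,0,0,-0.1],
    [-0.2,0.5,-0.03,0,0,-0.1],
    [-0.2,0.5,-0.03,0,0,-0.1],
    [-0.2,0.5,-0.03,0,0,-0.1],
    [-0.2,0.5,-0.03,0,0,-0.1],
  ],
)

```text
time: 13.9
position: [0.4911, -0.1471, 0.1932]
tool_rot: [0.996, 0.089, 0.02, 0.005]
ft_force: [0.4, 1.2, -2.6]
opening: 0.0202
```

```bash
python3 -c "
from h import *
show([([.461,-.262,.195],14,-3)],step=.0165)"
```

```text
13.9 [ 0.4911 -0.1471  0.1932] [0.983 0.178 0.039] [ 0.041 -0.006 -0.999] [ 0.4  1.2 -2.6]
[[-0.21, 0.45, -0.01, 0.02, 0.02, -0.08], [-0.21, 0.45, -0.01, 0.02, 0.02, -0.08], [-0.22, 0.45, -0.01, 0.02, 0.02, -0.08], [-0.22, 0.44, -0.01, 0.02, 0.02, -0.08], [-0.22, 0.44, -0.01, 0.02, 0.02, -0.08], [-0.23, 0.44, -0.02, 0.02, 0.02, -0.08], [-0.23, 0.44, -0.02, 0.02, 0.02, -0.08], [-0.23, 0.44, -0.02, 0.02, 0.02, -0.08], '--']
```

Call:
send_rows(
  rows=[
    [-0.21,0.5,0,0.02,0.02,-0.08],
    [-0.21,0.5,0,0.02,0.02,-0.08],
    [-0.21,0.48,0,0.02,0.02,-0.08],
    [-0.21,0.44,0,0.02,0.02,-0.08],
    [-0.18,0.38,0,0.02,0.02,-0.08],
    [-0.15,0.3,0,0,0.02,-0.06],
    [-0.12,0.22,0,0,0,-0.04],
    [-0.08,0.14,0,0,0,-0.02],
    [-0.04,0.06,0,0,0,0],
    [0,0,0,0,0,0],
  ],
)

```text
time: 14.73
position: [0.4587, -0.2557, 0.1907]
tool_rot: [0.993, 0.116, 0.023, 0.0]
ft_force: [-0.2, -0.5, -3.1]
opening: 0.0202
```

```bash
python3 -c "
from h import *
show([([.461,-.262,.12],14,-1)],step=.012)"
```

```text
14.73 [ 0.4587 -0.2557  0.1907] [0.972 0.23  0.046] [ 0.046  0.005 -0.999] [-0.2 -0.5 -3.1]
[[-0.01, 0.03, 0.39, 0.01, -0.05, -0.02], [-0.01, 0.04, 0.39, 0.01, -0.05, -0.02], [-0.01, 0.04, 0.39, 0.01, -0.05, -0.02], [-0.01, 0.04, 0.39, 0.01, -0.05, -0.02], [-0.01, 0.04, 0.39, 0.01, -0.05, -0.02], [-0.0, 0.04, 0.39, 0.01, -0.05, -0.02], '--']
```

Call:
send_rows(
  rows=[
    [0,0.05,0.1,0,-0.03,-0.02],
    [0,0.05,0.2,0,-0.05,-0.02],
    [0,0.04,0.3,0,-0.05,-0.02],
    [0,0.04,0.35,0,-0.05,-0.02],
    [0,0.03,0.35,0,-0.05,0],
    [0,0.03,0.35,0,-0.05,0],
    [0,0,0.3,0,-0.05,0],
    [0,0,0.2,0,-0.03,0],
    [0,0,0.1,0,0,0],
    [0,0,0.05,0,0,0],
  ],
)

```text
time: 15.57
position: [0.4627, -0.2603, 0.1125]
tool_rot: [0.993, 0.122, 0.002, 0.001]
ft_force: [-0.1, -0.2, -1.8]
opening: 0.0203
```

```bash
python3 -c "
from h import *
show([([.461,-.262,.0905],14,0)],step=.012)"
```

```text
15.57 [ 0.4627 -0.2603  0.1125] [0.97  0.242 0.004] [ 0.004 -0.002 -1.   ] [-0.1 -0.2 -1.8]
[[-0.04, 0.02, 0.37, 0.01, -0.02, -0.0], [-0.04, 0.02, 0.37, 0.01, -0.02, -0.0], '--']
```

Call:
send_rows(
  rows=[
    [0,0,0.15,0,0,0],
    [0,0,0.2,0,0,0],
    [0,0,0.15,0,0,0],
    [0,0,0.1,0,0,0],
    [0,0,0.04,0,0,0],
  ],
)

```text
time: 15.98
position: [0.4634, -0.2608, 0.0921]
tool_rot: [0.993, 0.122, 0.003, 0.002]
ft_force: [-0.3, 0.2, -2.6]
opening: 0.0198
```

```bash
python3 -c "
from h import *
show([([.461,-.262,.0895],14,0)],step=.012)"
```

```text
15.98 [ 0.4634 -0.2608  0.0921] [0.97  0.242 0.005] [ 0.006 -0.003 -1.   ] [-0.3  0.2 -2.6]
[[-0.09, 0.02, 0.09, 0.04, -0.05, -0.0], '--']
```

Call:
send_rows(
  rows=[
    [0,0,0.04,0.02,-0.04,0],
    [0,0,0.04,0.02,-0.03,0],
    [0,0,0.03,0,-0.02,0],
    [0,0,0.03,0,0,0],
  ],
)

```text
time: 16.32
position: [0.4635, -0.2611, 0.0886]
tool_rot: [0.993, 0.122, -0.002, 0.001]
ft_force: [-4.4, 0.5, 8.1]
opening: 0.0201
```

```bash
python3 -c "
from h import *
show([([.461,-.262,.0895],14,0)],step=.012)"
```

```text
16.32 [ 0.4635 -0.2611  0.0886] [ 0.97   0.241 -0.004] [-0.004 -0.002 -1.   ] [-4.4  0.5  8.1]
[[-0.09, 0.01, -0.03, 0.01, 0.04, -0.01], '--']
```

Call:
send_rows(
  rows=[
    [0,0,-0.02,0,0,0],
    [0,0,0,0,0,0],
  ],
)

```text
time: 16.48
position: [0.4639, -0.2613, 0.0897]
tool_rot: [0.993, 0.122, -0.001, 0.001]
ft_force: [0.2, 0.8, -2.2]
opening: 0.0198
```

Call:
send_rows(
  rows=[
    [0,0,0,0,0,0],
    [0,0,0,0,0,0],
    [0,0,0,0,0,0],
    [0,0,0,0,0,0],
    [0,0,0,0,0,0],
    [0,0,0,0,0,0],
  ],
  claw=70,
)

```text
time: 16.98
position: [0.4655, -0.2621, 0.0911]
tool_rot: [0.993, 0.122, 0.0, 0.002]
ft_force: [0.2, -0.0, 0.7]
opening: 0.0569
```

```bash
python3 -c "
from h import *
show([([.461,-.262,.2],14,0)],step=.025)"
```

```text
16.98 [ 0.4655 -0.2621  0.0911] [0.97  0.241 0.   ] [ 0.002 -0.004 -1.   ] [ 0.2 -0.   0.7]
[[-0.03, -0.0, -0.73, 0.01, -0.0, -0.0], [-0.03, -0.01, -0.73, 0.01, -0.0, -0.0], [-0.03, -0.01, -0.73, 0.01, -0.0, -0.0], [-0.03, -0.01, -0.73, 0.01, -0.0, -0.0], [-0.03, -0.01, -0.73, 0.01, -0.0, -0.0], '--']
```

Released; the gap is 57 mm around a 20 mm handle, so I withdraw straight up.

Call:
send_rows(
  rows=[
    [-0.05,0,-0.3,0,0,0],
    [0,0,-0.7,0,0,0],
    [0,0,-0.8,0,0,0],
    [0,0,-0.8,0,0,0],
    [0,0,-0.8,0,0,0],
    [0,0,-0.6,0,0,0],
    [0,0,0,0,0,0],
    [0,0,0,0,0,0],
    [0,0,0,0,0,0],
    [0,0,0,0,0,0],
  ],
)

```text
time: 17.82
position: [0.4618, -0.2614, 0.2187]
tool_rot: [0.993, 0.122, -0.0, 0.002]
ft_force: [0.3, 0.1, 0.1]
opening: 0.0638
```

```bash
python3 -c "
from h import *
show([([.461,-.262,.22],14,0)],step=.025)
a=cam('scene')[0];o=cam('wrist')
import pickle;pickle.dump(o,open('o5.pkl','wb'))
cv2.imwrite('pics/s5.png',np.vstack([cv2.resize(a[120:220,220:380],(640,400),interpolation=cv2.INTER_CUBIC)[:340],o[0][:250]]))"
```

```text
17.82 [ 0.4618 -0.2614  0.2187] [ 0.97   0.241 -0.001] [-0.    -0.004 -1.   ] [0.3 0.1 0.1]
[[-0.03, 0.01, -0.04, 0.03, 0.01, -0.01], '--']
```

View pics/s5.png

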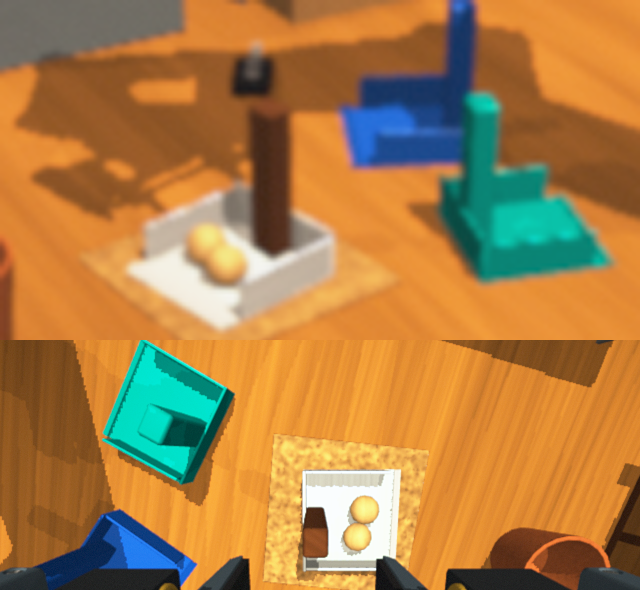

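```bash
python3 -c "
from h import *
b=(335,150,385,215)
knobs('wrist',b,.0195);knobs('wrist',b,.0195)
order.job_done()"
```

```text
wrist [ 343  156   36   55 1233] [ 0.5104 -0.251   0.0195]
wrist [ 343  156   36   55 1233] [ 0.5104 -0.251   0.0195]
the job is handed in; nothing more can be done
```

I gripped the aluminium scoop by its handle and ran it along the bin floor into the far-left corner, where both knobs rode up into it. I then carried it, tilted back slightly, to the cork mat, set it down, opened the gripper and withdrew. The job is handed in at about 18 s; no verdict was reported.

**Last checks:**
- **On the mat:** the pictures show the scoop standing upright on the mat with both knobs inside. The TCP at release was within about 5 mm of where it gripped the handle.
- **At rest:** two consecutive wrist frames gave the same knob position, near (0.510, -0.251). The two knobs merged into one colour blob there, so this is their joint centre. It is about 12 mm ahead of the scoop's origin.
- **Gripper:** it was clear of everything, about 0.1 m above the handle. It never came near a knob.
- **Forces:** the highest force I read was about 29 N at the wrist (19 N sideways, 22 N vertical), when the lip reached the far wall.

**Checks that failed or disagreed:**
- **Bin position:** the overhead and wrist cameras differed by up to 8 mm on the bin's centre. I first misread a wall shadow as the floor's edge. I steered by the knobs and by contact instead.
- **Knob detection in the corner:** the colour mask picked up the table, so I confirmed by eye that the knobs were in the scoop.

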